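# Slide out the blue slide carrier and lay it on the light base

### The job

Put the blue slide carrier on the light base. It lies flush between guide strips on the white rack, so first slide it along its lane until it sticks out over the rack's front edge by about a third of its length, still resting on the rack; then pinch the overhanging end by its two sides, lift it off and lay it flat over the glowing rectangle, lengthwise and centred, and let go. Leave the grey carrier where it lies.

Things in the scene. Friction and masses are not known exactly. Their poses are not given: they have to be found in the camera images.
- blue_carrier: loose blue plate, 100 (own x) x 50 (own y) x 6 mm thick, 0.06 to 0.11 kg, with a through window 60 x 22 mm in its middle. Origin: centre of its underside; x along its length, z up. Lies in either lane of the rack, its length along the lane, its front end 5 to 20 mm behind the rack's front edge. Slides with under 2 N; tips off when it overhangs by more than 50 mm.
- grey_carrier: the same plate in grey, in the other lane of the rack; origin and axes as for the blue one. Stays where it is.
- carrier_rack: fixed white plinth 190 (own x) x 134 (own y) x 51 mm high. Origin: centre of its underside; x along the lanes, front edge at x = -95 mm. Lane floors are 45 mm up, centred at own y = +31 and -31 mm, 52 mm wide, open at both ends, between strips that rise 6 mm, level with the carriers' tops. The lane behind a carrier is empty for 70 mm or more: room for closed fingers to push its rear end.
- light_base: fixed black box 130 x 130 mm, 30 mm high, with a flat top and a glowing white rectangle of 100 (own x) x 50 (own y) mm in the middle of its top, the size of a carrier. Origin: centre of its underside on the worktop; x along the rectangle's length. A knob is on its side towards the robot.
- rack_front (a point): middle of the rack's front edge, at the height of the lane floors (45 mm above the worktop); the edge runs along own y and faces roughly towards the robot (-x). In front of it the space is free down to the worktop, but for a low dish (13 mm high) at times.

How it is judged (in metres and radians):
On the way:
1. the blue carrier overhangs the rack's front edge by 20 mm or more while it lies flat on its lane (x of blue_carrier in the frame of carrier_rack between -0.1 and -0.065 m and z of blue_carrier in the frame of carrier_rack between 0.041 and 0.049 m and contact force between blue_carrier and carrier_rack above 0.05 N and angle between blue_carrier's own z axis and vertical below 0.1 rad), for 0.2 s.
At the end, for the whole second after the job is handed in: The blue carrier lies flat, released and at rest on top of the light base, its centre within 20 mm of the glowing rectangle's centre and its length within 12 degrees of the rectangle's length (either way round); the grey carrier is within 20 mm of where it was (horizontal distance between blue_carrier and light_base below 0.02 m and angle between the x axis of blue_carrier and the x axis of light_base, either way round below 0.22 rad and z of blue_carrier in the frame of light_base between 0.026 and 0.035 m and angle between blue_carrier's own z axis and vertical below 0.1 rad and linear speed of blue_carrier below 0.02 m/s and distance of grey_carrier from where it was at the start of the episode below 0.02 m); the robot touches nothing.
It fails at once if the grey carrier is moved by more than 20 mm (distance of grey_carrier from where it was at the start of the episode above 0.02 m).
It also fails if it takes over 56 s, if anything falls off the work surface, if the arm or the gripper's body presses on something with over 40 N, if the wrist force passes 120 N, or if a joint passes its speed limit or range.

### The arm

A 6-joint arm with a two-finger parallel gripper is mounted at the origin on a cart in front of the work surface, level with it; the furniture and walls round the work are solid. World frame = base frame: x ahead of the robot, y to its left, z up, the work surface at z = 0. Lengths are in mm, angles in rad, forces in N, time in s.
With the tool pointing down it reaches from about 350 to 875 mm from the base axis. Payload 4.2 kg.
Tool frame: the origin (TCP) lies midway between the tips of the shut fingers; the grasp point (between the pads) lies 19 mm behind it; z points along the fingers, y is the line along which they close (so a half turn about z gives the same grasp; the last joint's range is limited). The gripper opens to 85 mm and grips with 20 to 120 N. Pads are 22 mm wide; open, the fingers measure 114 mm over their backs; the gripper's body (76 mm by 85 mm) begins 54 mm behind the grasp point. The pads swing forward as they close: fully open they stand 13 mm farther back than shut.
Start: joints at [-0.915, 0.385, 0.008, 0, -1.194, -0.259], TCP at [241.556, -576.411, 231.312] pointing down, gripper open.
Joint ranges: [-3.14, 3.14], [-1.21, 2.06], [-1.07, 1.41], [-3.16, 2.05], [-2.99, -0.16], [-3.1, 3.1]. Speed limits (rad/s): [2.79, 2.79, 3.14, 3.14, 3.14, 3.14].

### API

Orientations are given as a unit quaternion [x, y, z, w].
In Python, from rig import ctrl gives the robot as it stands.
- The arm moves only by the tool play_rows, never from a script. Its argument "moves" is a list of rows, each a list of 3 entries, a list of its own where there are three numbers: the shift along the tool's x, y, z in cm, then the turn about the tool's z in degrees, then the opening in per cent of the stroke, from 0 (shut) to 100 (fully open). In form: [[[dx, dy, dz], spin, fingers], ...]. A call has 1 to 8 rows; each row is the pose to reach, as a shift and turn from the pose commanded when the call began, along the tool's axes at that moment; what a row does not reach only later rows make up. A row lasts 1/10 s, in which the tool goes at most 50 mm and 8.59 degrees, less where a joint would pass 70% of its speed; a pose out of reach is approached as far as the arm can. A call with a gripper value outside its range is refused whole. The fingers move at their own pace and stop on an object; the grip force is fixed at half the most. Time passes only in rows, so rows that repeat a pose let the fingers close. It gives the time, the measured TCP pose, the force, the opening and the grip force at its end, in the units of the state.
- ctrl.state(): the state, without advancing time (a new reading comes with each control period).
- ctrl.grab_frame(name): name is "scene" or "top" or "wrist"; returns a dict with "color" (420x560x3 uint8, blue, green, red), "intrinsics" (3x3 intrinsics, pixels), "R" (3x3) and "t" (3): a world point X has camera coordinates R X + t. Camera axes: x right, y down, z forward; pixel columns grow to the right and rows downward; lengths in mm; the calibration is good to about 2 mm. The wrist camera is an equidistant fisheye: a pixel r from the principal point sees the ray r / f radians off the axis. A picture is of the moment at which its call begins. There is no depth.
- ctrl.sign_off(): hands the job in; it is judged then, once.
The state is a dict: "time_s": time; "joint_positions": joint angles; "qvel": joint speeds; "effort": joint torques, N m; "eef_pos": TCP position; "tcp_rot": TCP orientation; "wrist_force": force on the tool from outside, world axes, zero at the start; "wrist_torque": the same for the moment, N m; "opening": finger opening in mm; "gripper_force": force on a finger pad.
Only numpy, scipy, OpenCV 4.12 (cv2) and the standard library are available. Lean on these libraries where they do the work, as an engineer would, in place of code of your own. Each camera call takes 0.05 s, during which the arm holds its last target. There are 200 camera calls.

## Working session

There is one attempt and no reset: what is moved stays moved. The work goes in short steps, Python scripts to look and compute and a tool call to move; the robot and the scene stay as the last step left them, time stands still between calls to the robot, and variables do not carry over. Pictures are saved under pics/ and viewed, at most 12 in all, crops included, and the job is handed in when it is done.

Besides the shell and the picture viewer there is one more tool, called after "Emit:" in YAML: its name, and indented under it one key for each argument. play_rows: Moves the arm, as the interface text tells. Its arguments: {"type":"object","properties":{"moves":{"type":"array","items":{"type":"array"}}},"required":["moves"]}

```bash
mkdir -p pics; cat > h.py <<'E'
import numpy as np,cv2
from rig import ctrl
def ray(f,px):
    K=np.array(f["intrinsics"]);R=np.array(f["R"]);t=np.array(f["t"])
    d=np.linalg.inv(K)@[px[0],px[1],1]
    return -R.T@t, R.T@d
def plane(f,px,z):
    o,d=ray(f,px); return o+d*(z-o[2])/d[2]
def proj(f,X):
    c=np.array(f["R"])@X+np.array(f["t"]);p=np.array(f["intrinsics"])@c;return p[:2]/p[2]
E
python3 - <<'E'
from h import *
a=ctrl.grab_frame("scene");b=ctrl.grab_frame("top")
cv2.imwrite("pics/s0.png",a["color"]);cv2.imwrite("pics/t0.png",b["color"])
print(ctrl.state())
for f in(a,b):print(f["intrinsics"],-np.array(f["R"]).T@f["t"])
E
```

```text
{'time_s': 0.1, 'joint_positions': array([-9.15384601e-01,  3.85486813e-01,  6.76309950e-03, -4.37789938e-04,
       -1.19397603e+00, -2.58603794e-01]), 'qvel': array([ 0.00024833, -0.00081719,  0.00289348,  0.00012708, -0.00036024,
        0.00041124]), 'effort': array([-1.16715884e-03, -3.93319666e+01,  1.88930547e+01,  4.19784665e+00,
       -2.56211708e-03,  2.03520230e-06]), 'eef_pos': array([ 241.36936809, -575.95398338,  230.32646487]), 'tcp_rot': array([-1.97025609e-01,  9.80397859e-01,  9.43821727e-04, -2.37375194e-04]), 'wrist_force': array([ 0.14499381, -0.28167512, -0.01899648]), 'wrist_torque': array([0.0359344 , 0.04601514, 0.03654234]), 'gripper_force': 0.0, 'opening': 85.21495267277153}
[[441.21496207   0.         283.96027577]
 [  0.         441.21496207 209.70744425]
 [  0.           0.           1.        ]] [ 45.72031412 663.88301257 485.1623566 ]
[[388.61095155   0.         284.51776334]
 [  0.         388.61095155 205.73311906]
 [  0.           0.           1.        ]] [465.92955881 -19.87794615 923.32422968]
```

View pics/t0.png

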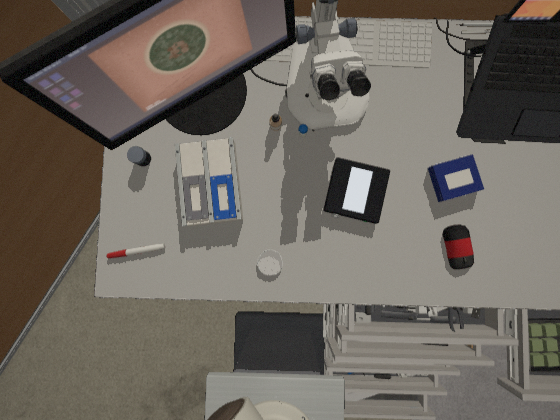

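View pics/s0.png

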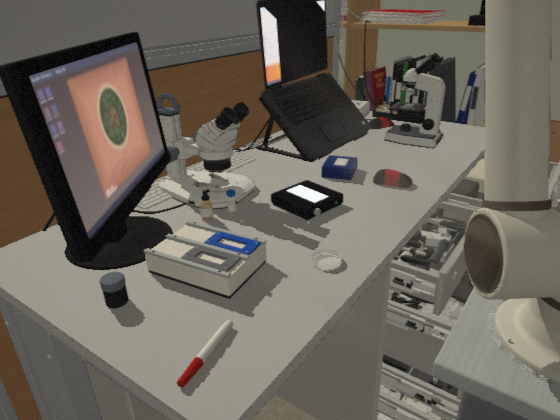

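Top view: rack around (208,182) with the blue carrier in its right lane (222,197) and grey on the left (196,200). The glowing rectangle is at (357,190), and the monitor's lower edge lies behind the rack at upper left.

```bash
cat > m.py <<'E'
from h import *
def quad(f,mask,z):
    c=max(cv2.findContours(mask,cv2.RETR_EXTERNAL,cv2.CHAIN_APPROX_NONE)[0],key=cv2.contourArea)
    P=np.array([plane(f,p[0],z)[:2] for p in c],np.float32)
    (x,y),(w,h),a=cv2.minAreaRect(P)
    if w<h: w,h,a=h,w,a+90
    return x,y,w,h,(a+90)%180-90
def meas(f,win):
    im=f["color"].astype(int);b,g,r=im[...,0],im[...,1],im[...,2]
    m=np.zeros(b.shape,np.uint8);x0,x1,y0,y1=win;m[y0:y1,x0:x1]=255
    blue=((b>g+35)&(b>r+60)).astype(np.uint8)&m
    return blue*255,m
E
python3 - <<'E'
from m import *
f=ctrl.grab_frame("top")
bl,m=meas(f,(175,250,140,235)); print("blue",np.round(quad(f,bl,51),1))
g=cv2.cvtColor(f["color"],cv2.COLOR_BGR2GRAY)
m2=np.zeros_like(g);m2[155:225,330:385]=255
gl=((g>170).astype(np.uint8)*255)&m2; print("glow",np.round(quad(f,gl,30),1))
dk=((g<70).astype(np.uint8)*255); dk[:150]=0;dk[230:]=0;dk[:,:318]=0;dk[:,395:]=0; print("box",np.round(quad(f,dk,30),1))
cr=f["color"][130:235,165:260]; cv2.imwrite("pics/rack.png",cv2.resize(cr,None,fx=5.5,fy=5.5,interpolation=cv2.INTER_CUBIC))
E
```

```text
blue [557.4 127.6  97.9  49.3   8.1]
glow [ 584.5 -179.5   99.5   49.7  -12.1]
box [ 582.3 -177.6  130.7  130.6  -12.1]
```

View pics/rack.png

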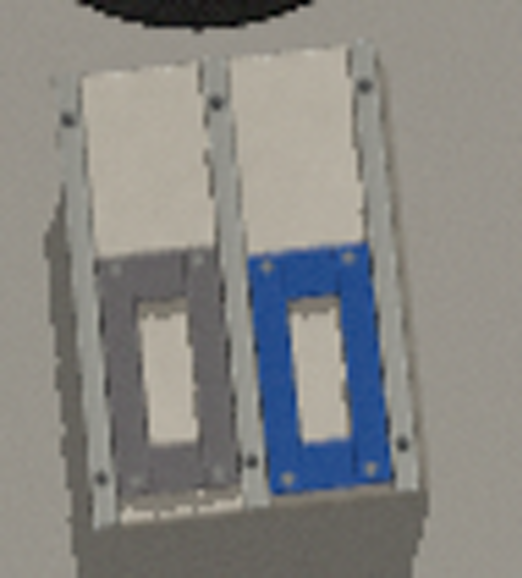

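The enlarged view shows the blue carrier's front end a few mm behind the rack edge, with an empty lane behind it. The measured sizes agree with the given ones. Next I check the monitor clearance and work out the first move.

```bash
cat > go.py <<'E'
from h import *
from scipy.spatial.transform import Rotation as Ro
def shift(X,ax=None,s=None):
    """tool-axis shift in cm to world X mm; spin so the tool x axis lies at world heading ax deg"""
    s=s or ctrl.state();R=Ro.from_quat(s["tcp_rot"]).as_matrix()
    d=R.T@(np.array(X)-s["eef_pos"])/10
    h=np.degrees(np.arctan2(R[1,0],R[0,0]))
    sp=0 if ax is None else (h-ax+180)%360-180
    return np.round(d,2),round(sp,1),np.round(s["eef_pos"],1)
c=np.array([557.4,127.6]);u=np.array([np.cos(np.radians(8.1)),np.sin(np.radians(8.1))])
E
python3 - <<'E'
from go import *
a=ctrl.grab_frame("scene");b=ctrl.grab_frame("top")
def tri(p,q):
    o1,d1=ray(a,p);o2,d2=ray(b,q);k=np.linalg.lstsq(np.c_[d1,-d2],o2-o1,rcond=None)[0]
    P,Q=o1+d1*k[0],o2+d2*k[1];return np.round((P+Q)/2),round(np.linalg.norm(P-Q))
print(tri((68,250),(110,144)),tri((165,157),(295,40)),tri((5,68),(8,78)),tri((238,108),(368,85)))
print(shift([*(c+75*u),180],188.1))
E
```

```text
(array([665., 372., 116.]), 26) (array([904., -23., 107.]), 11) (array([685., 385., 395.]), 11) (array([ 763., -158.,  221.]), 18)
(array([-63.59,  50.8 ,   5.13]), np.float64(14.6), array([ 241.5, -576.2,  230.8]))
```

Emit:
play_rows:
  moves:
    - [[-63.6,50.8,2],14.6,0]
    - [[-63.6,50.8,2],14.6,0]
    - [[-63.6,50.8,2],14.6,0]
    - [[-63.6,50.8,2],14.6,0]
    - [[-63.6,50.8,2],14.6,0]
    - [[-63.6,50.8,2],14.6,0]
    - [[-63.6,50.8,2],14.6,0]
    - [[-63.6,50.8,2],14.6,0]

```text
time_s: 1.05
eef_pos: [433.0, -225.3, 221.8]
tcp_rot: [-0.071, 0.997, -0.0, 0.0]
wrist_force: [1.4, -1.1, 0.7]
opening: -0.1
gripper_force: 0.0
```

```bash
python3 - <<'E'
from go import *
print(shift([*(c+75*u),180],188.1))
E
```

```text
(array([-24.81,  33.17,   4.19]), np.float64(0.0), array([ 433. , -225.3,  221.8]))
```

Emit:
play_rows:
  moves:
    - [[-24.8,33.2,4],0,0]
    - [[-24.8,33.2,4],0,0]
    - [[-24.8,33.2,4],0,0]
    - [[-24.8,33.2,4],0,0]
    - [[-24.8,33.2,4],0,0]
    - [[-24.8,33.2,4],0,0]
    - [[-24.8,33.2,4],0,0]
    - [[-24.8,33.2,4],0,0]

```text
time_s: 1.85
eef_pos: [623.7, 124.2, 182.9]
tcp_rot: [-0.071, 0.997, -0.0, -0.0]
wrist_force: [-0.5, -1.3, -0.1]
opening: -0.0
gripper_force: 0.0
```

Emit:
play_rows:
  moves:
    - [[0,0,0],0,0]
    - [[0,0,0],0,0]
    - [[0,0,0],0,0]

```text
time_s: 2.15
eef_pos: [622.7, 121.6, 183.0]
tcp_rot: [-0.071, 0.997, -0.0, -0.0]
wrist_force: [-0.1, -0.3, -0.2]
opening: -0.3
gripper_force: 0.0
```

```bash
python3 - <<'E'
from go import *
f=ctrl.grab_frame("wrist");cv2.imwrite("pics/w1.png",f["color"])
print(shift([*(c+75*u),47.5],188.1));print(f["intrinsics"],-np.array(f["R"]).T@f["t"],np.round(f["R"],2))
E
```

```text
(array([-1.12,  1.55, 13.59]), np.float64(-0.0), array([622.7, 121.3, 183.4]))
[[325.1922621    0.         281.57961378]
 [  0.         325.1922621  211.35373039]
 [  0.           0.           1.        ]] [539.98553255 109.81094211 324.56555079] [[-0.14  0.99  0.  ]
 [ 0.94  0.13  0.32]
 [ 0.32  0.05 -0.95]]
```

View pics/w1.png

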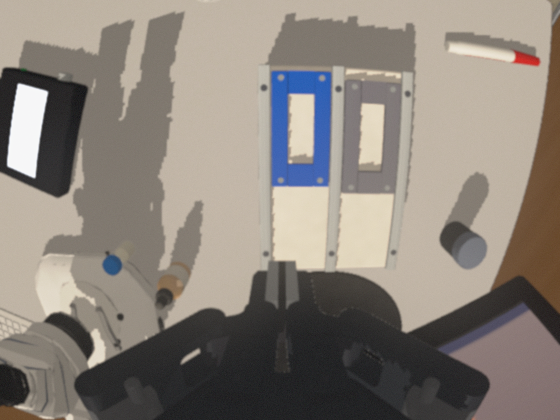

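The wrist view shows the blue carrier from (272,72) to (330,186), the closed fingers at (283,270), the rack's front edge near row 67 to 73, and the light base at left. I measure again with the fisheye model.

```bash
cat >> m.py <<'E'
def wplane(f,pts,z):
    K=np.array(f["intrinsics"]);R=np.array(f["R"]);o=-R.T@np.array(f["t"])
    q=cv2.fisheye.undistortPoints(np.float64(pts).reshape(-1,1,2),K,np.zeros(4)).reshape(-1,2)
    d=np.c_[q,np.ones(len(q))]@R
    return (o+d*((z-o[2])/d[:,2])[:,None])[:,:2]
def wquad(f,mask,z):
    c=max(cv2.findContours(mask,cv2.RETR_EXTERNAL,cv2.CHAIN_APPROX_NONE)[0],key=cv2.contourArea)
    (x,y),(w,h),a=cv2.minAreaRect(np.float32(wplane(f,c[:,0],z)))
    if w<h: w,h,a=h,w,a+90
    return np.round([x,y,w,h,(a+90)%180-90],1)
E
python3 - <<'E'
from go import *
from m import *
f=ctrl.grab_frame("wrist")
bl,_=meas(f,(255,345,50,200));q=wquad(f,bl,51);print(q)
g=cv2.cvtColor(f["color"],cv2.COLOR_BGR2GRAY);m=np.zeros_like(g);m[75:190,5:55]=255
print("glow",wquad(f,((g>200)*255).astype(np.uint8)&m,30))
E_=wplane(f,[(260,66),(413,74)],51);print(E_)
a=np.radians(8.1);u=np.array([np.cos(a),np.sin(a)]);print("edge along u:",E_@u,"blue centre",q[:2]@u)
print(shift([*(q[:2]+75*u),47.5],188.1))
E
```

```text
[557.5 128.5  98.   48.6   7.9]
glow [ 584.3 -177.8  100.4   50.9  -12. ]
[[509.82337559  87.36937335]
 [491.70112931 217.68733514]]
edge along u: [517.04765543 517.46816424] blue centre 570.0439974809602
(array([-1.14,  1.65, 13.61]), np.float64(-0.0), array([622.8, 121.1, 183.6]))
```

Emit:
play_rows:
  moves:
    - [[-1.1,1.6,3],0,0]
    - [[-1.1,1.6,6],0,0]
    - [[-1.1,1.6,9],0,0]
    - [[-1.1,1.6,11.5],0,0]
    - [[-1.1,1.6,12.5],0,0]
    - [[-1.1,1.6,13.1],0,0]
    - [[-1.1,1.6,13.4],0,0]
    - [[-1.1,1.6,13.4],0,0]

```text
time_s: 3.05
eef_pos: [632.3, 139.7, 50.1]
tcp_rot: [-0.071, 0.997, 0.0, 0.001]
wrist_force: [0.3, -1.5, -0.6]
opening: 0.3
gripper_force: 0.0
```

```bash
python3 - <<'E'
from go import *
print(shift([*(np.array([557.5,128])+75*u),48],188.1),ctrl.state()["wrist_force"])
print(shift([*(np.array([557.5,128])+24*u),48],188.1))
E
```

```text
(array([ 0.07, -0.1 ,  0.21]), np.float64(0.0), array([632.3, 139.7,  50.1])) [ 0.28782465 -1.47836223 -0.57235207]
(array([ 5.17, -0.1 ,  0.2 ]), np.float64(0.0), array([632.3, 139.7,  50.1]))
```

Emit:
play_rows:
  moves:
    - [[0,-0.1,0.2],0,0]
    - [[0.8,-0.1,0.2],0,0]
    - [[1.5,-0.1,0.2],0,0]
    - [[2.0,-0.1,0.2],0,0]
    - [[2.5,-0.1,0.2],0,0]
    - [[3.0,-0.1,0.2],0,0]
    - [[3.5,-0.1,0.2],0,0]
    - [[3.5,-0.1,0.2],0,0]

```text
time_s: 3.85
eef_pos: [596.5, 133.6, 47.3]
tcp_rot: [-0.071, 0.997, -0.0, -0.0]
wrist_force: [0.9, 0.3, 0.0]
opening: -0.2
gripper_force: 0.0
```

```bash
python3 - <<'E'
from go import *
from m import *
f=ctrl.grab_frame("wrist");bl,_=meas(f,(100,460,0,300));print(wquad(f,bl,51))
f=ctrl.grab_frame("top");bl,_=meas(f,(175,250,140,260));print(np.round(quad(f,bl,51),1))
print(shift([*(np.array([557.5,128])+24*u),48],188.1),ctrl.state()["wrist_force"])
E
```

```text
[534.9 125.2  97.7  48.7   8.1]
[535.3 124.3  97.9  48.8   8. ]
(array([ 1.58, -0.  , -0.1 ]), np.float64(0.0), array([596.9, 133.6,  47. ])) [ 1.05896797  0.56446346 -0.07223949]
```

Emit:
play_rows:
  moves:
    - [[0.5,0,-0.1],0,0]
    - [[1.0,0,-0.1],0,0]
    - [[1.4,0,-0.1],0,0]
    - [[1.4,0,-0.1],0,0]
    - [[1.4,0,-0.1],0,0]
    - [[1.4,0,-0.1],0,0]

```text
time_s: 4.55
eef_pos: [583.5, 131.8, 48.2]
tcp_rot: [-0.071, 0.997, -0.0, 0.0]
wrist_force: [0.6, -0.1, -0.3]
opening: 0.2
gripper_force: 0.0
```

```bash
python3 - <<'E'
from go import *
from m import *
f=ctrl.grab_frame("wrist");bl,_=meas(f,(100,460,0,300));q=wquad(f,bl,51);print(q,"overhang",517.2-(q[:2]@u-50))
f=ctrl.grab_frame("top");bl,_=meas(f,(175,250,140,260));q=quad(f,bl,51);print(np.round(q,1),"overhang",517.2-(np.array(q[:2])@u-50))
E
```

```text
[520.7 123.1  97.6  48.7   8.2] overhang 34.34973977547202
[520.5 122.2  96.8  48.8   8.1] overhang 34.644774237148454
```

Overhang is about 34 mm and both cameras agree. I back off, rise, and go above the overhanging end.

```bash
python3 - <<'E'
from go import *
print(shift([*(np.array([520.6,122.7])-37*u),100],188.1))
E
```

```text
(array([10.05, -0.  , -5.19]), np.float64(0.0), array([583.5, 131.7,  48.1]))
```

Emit:
play_rows:
  moves:
    - [[-0.8,0,0],0,0]
    - [[-0.8,0,-2],0,0]
    - [[-0.8,0,-6],0,0]
    - [[-0.8,0,-8],0,0]
    - [[3,0,-8],0,80]
    - [[6,0,-8],0,80]
    - [[9,0,-8],0,80]
    - [[10,0,-8],0,80]

```text
time_s: 5.45
eef_pos: [482.3, 116.9, 128.3]
tcp_rot: [-0.071, 0.997, -0.0, -0.001]
wrist_force: [0.5, -0.4, 0.0]
opening: 58.0
gripper_force: 0.0
```

Emit:
play_rows:
  moves:
    - [[0,0,0],0,80]
    - [[0,0,0],0,80]
    - [[0,0,0],0,80]
    - [[0,0,0],0,80]

```text
time_s: 5.85
eef_pos: [485.4, 117.8, 127.9]
tcp_rot: [-0.071, 0.997, -0.0, 0.0]
wrist_force: [-0.2, 0.6, -0.7]
opening: 68.3
gripper_force: 0.0
```

```bash
python3 - <<'E'
from go import *
from m import *
f=ctrl.grab_frame("top");cv2.imwrite("pics/t2.png",cv2.resize(f["color"][120:300,140:380],None,fx=3,fy=3))
f=ctrl.grab_frame("wrist");cv2.imwrite("pics/w2.png",f["color"]);bl,_=meas(f,(100,460,0,400));print(wquad(f,bl,51))
print(shift([*(np.array([520.6,122.7])-37*u),40],188.1),ctrl.state()["opening"])
E
```

```text
[519.9 123.2  98.5  48.9   8.1]
(array([ 0.1 , -0.  ,  8.78]), np.float64(0.0), array([485. , 117.7, 127.8])) 68.25437271654687
```

View pics/w2.png

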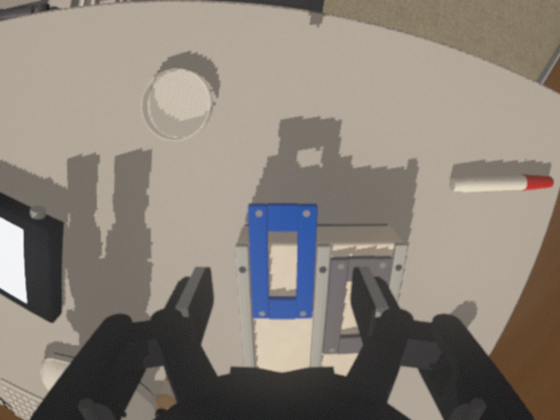

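The carrier sticks out at rows 204 to 320 with the fingers spread evenly either side (200 and 365), and the dish is well clear at (178,103). I descend and close.

Emit:
play_rows:
  moves:
    - [[0.1,0,3],0,80]
    - [[0.1,0,6],0,80]
    - [[0.1,0,7.8],0,80]
    - [[0.1,0,8.4],0,80]
    - [[0.1,0,8.8],0,80]
    - [[0.1,0,8.8],0,80]
    - [[0.1,0,8.8],0,80]

```text
time_s: 6.65
eef_pos: [484.1, 117.8, 41.0]
tcp_rot: [-0.071, 0.997, 0.0, 0.001]
wrist_force: [1.0, 0.3, 0.1]
opening: 68.3
gripper_force: 0.0
```

Emit:
play_rows:
  moves:
    - [[0,0,0],0,65]
    - [[0,0,0],0,60]
    - [[0,0,0],0,50]
    - [[0,0,0],0,40]
    - [[0,0,0],0,40]
    - [[0,0,0],0,40]
    - [[0,0,0],0,40]
    - [[0,0,0],0,40]

```text
time_s: 7.45
eef_pos: [483.8, 117.7, 41.0]
tcp_rot: [-0.071, 0.997, 0.0, 0.001]
wrist_force: [-1.3, 0.4, 4.7]
opening: 48.1
gripper_force: 60.8
```

```bash
python3 - <<'E'
from go import *
from m import *
f=ctrl.grab_frame("scene");cv2.imwrite("pics/s2.png",cv2.resize(f["color"][190:310,120:330],None,fx=3.5,fy=3.5))
f=ctrl.grab_frame("top");bl,_=meas(f,(175,250,140,260));print(np.round(quad(f,bl,51),1))
E
```

```text
[536.5 124.5  66.   48.9   8.5]
```

View pics/s2.png

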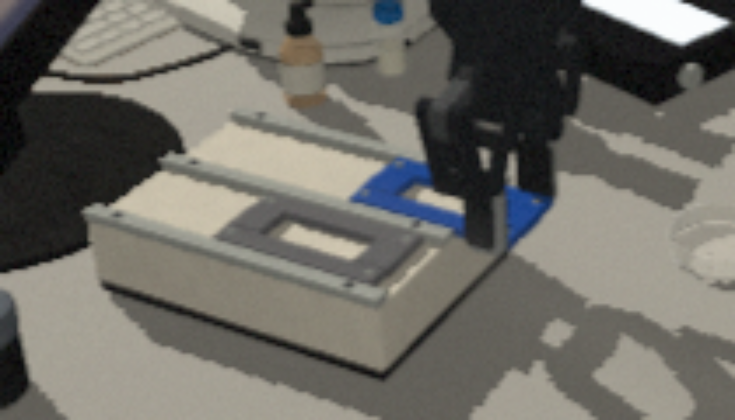

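The fingers hold the overhanging end by its sides (opening 48 mm, 61 N), just in front of the rack, with the tips a little below the plate. I lift.

Emit:
play_rows:
  moves:
    - [[0,0,-0.5],0,40]
    - [[0,0,-1.2],0,40]
    - [[0,0,-2.5],0,40]
    - [[0,0,-4],0,40]
    - [[0,0,-6],0,40]
    - [[0,0,-8],0,40]
    - [[0,0,-8],0,40]
    - [[0,0,-8],0,40]

```text
time_s: 8.35
eef_pos: [483.2, 117.4, 120.3]
tcp_rot: [-0.071, 0.997, 0.0, 0.0]
wrist_force: [0.7, -0.2, -1.6]
opening: 47.7
gripper_force: 61.8
```

```bash
python3 - <<'E'
from go import *
from m import *
s=ctrl.state();print(s["opening"],s["gripper_force"],s["wrist_force"],s["eef_pos"])
f=ctrl.grab_frame("scene");cv2.imwrite("pics/s3.png",cv2.resize(f["color"][130:300,120:350],None,fx=3.2,fy=3.2))
g=np.array([584.4,-178.6]);v=np.array([np.cos(np.radians(-12)),np.sin(np.radians(-12))])
print(shift([*(g-36.5*v),s["eef_pos"][2]],168))
f=ctrl.grab_frame("wrist");bl,_=meas(f,(100,460,0,400))
for z in(125,130,135):print(wquad(f,bl,z))
E
```

```text
47.73937809987669 61.8468976020813 [ 0.72801536 -0.16300163 -1.63230634] [483.16152002 117.41295973 120.27469462]
(array([ -2.46, -29.46,  -0.07]), np.float64(20.1), array([482.8, 117.2, 119.6]))
[506.3 120.6  69.7  50.2   8.3]
[502.4 120.1  67.1  48.3   8.3]
[498.5 119.5  64.5  46.5   8.3]
```

View pics/s3.png

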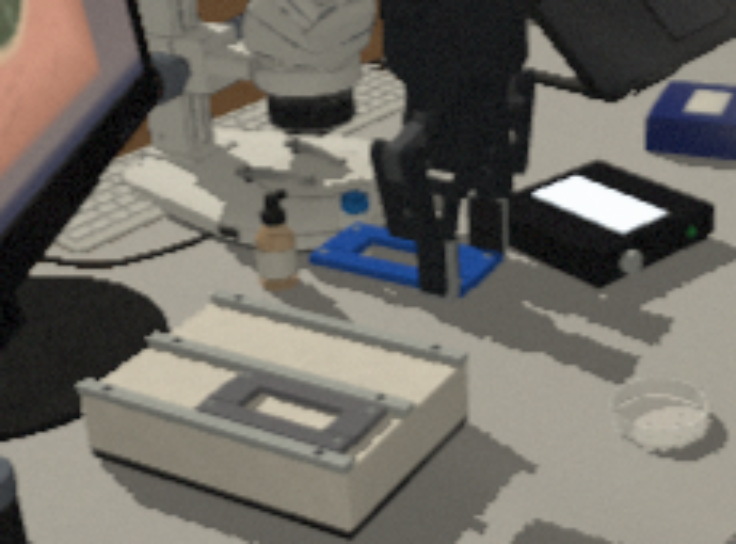

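The carrier is held about level, clear of the rack, and grey has not moved. I carry it over the base.

Emit:
play_rows:
  moves:
    - [[-0.3,-3,0],2,40]
    - [[-0.6,-7,0],5,40]
    - [[-1,-11,0],8,40]
    - [[-1.3,-15,0],11,40]
    - [[-1.6,-19,0],14,40]
    - [[-2,-23,0],17,40]
    - [[-2.3,-27,0],19,40]
    - [[-2.4,-29.4,0],20.1,40]

```text
time_s: 9.25
eef_pos: [548.4, -172.7, 118.5]
tcp_rot: [0.106, 0.994, -0.0, -0.001]
wrist_force: [0.2, 0.5, -1.2]
opening: 48.2
gripper_force: 61.9
```

Emit:
play_rows:
  moves:
    - [[0,0,1],0,40]
    - [[0,0,2],0,40]
    - [[0,0,3],0,40]
    - [[0,0,4],0,40]
    - [[0,0,4],0,40]
    - [[0,0,4],0,40]

```text
time_s: 9.85
eef_pos: [548.8, -169.6, 79.9]
tcp_rot: [0.104, 0.995, -0.0, -0.0]
wrist_force: [-0.4, 0.6, -0.9]
opening: 48.2
gripper_force: 61.9
```

```bash
python3 - <<'E'
from go import *
from m import *
s=ctrl.state();print(s["opening"],s["gripper_force"],s["wrist_force"])
g=np.array([584.4,-178.6]);v=np.array([np.cos(np.radians(-12)),np.sin(np.radians(-12))])
print(shift([*(g-36.5*v),40],168))
f=ctrl.grab_frame("scene");cv2.imwrite("pics/s4.png",cv2.resize(f["color"][100:240,230:400],None,fx=4,fy=4))
f=ctrl.grab_frame("wrist");cv2.imwrite("pics/w4.png",f["color"])
E
```

```text
48.18285635762725 61.92508935928345 [-0.44131895  0.57924507 -0.92495478]
(array([-0.02, -0.14,  3.99]), np.float64(0.1), array([ 548.8, -169.6,   79.9]))
```

View pics/s4.png

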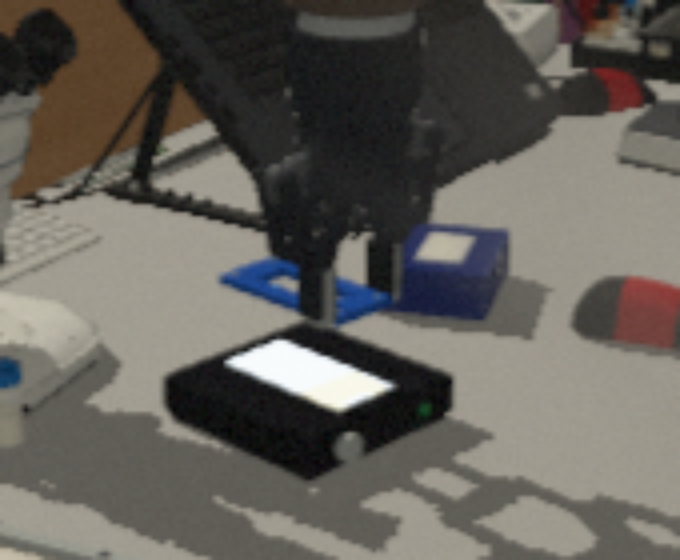

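View pics/w4.png

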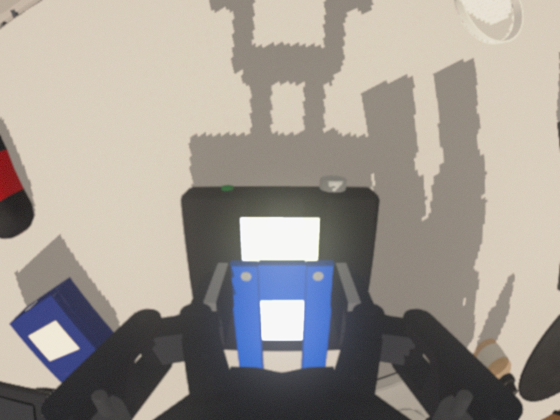

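The carrier is lined up over the glowing rectangle and about level (scene view), with the tips just below its underside. I lower slowly.

Emit:
play_rows:
  moves:
    - [[0,-0.1,1.5],0.1,40]
    - [[0,-0.1,3],0.1,40]
    - [[0,-0.1,4],0.1,40]
    - [[0,-0.1,4.5],0.1,40]
    - [[0,-0.1,4.8],0.1,40]
    - [[0,-0.1,5],0.1,40]
    - [[0,-0.1,5],0.1,40]
    - [[0,-0.1,5],0.1,40]

```text
time_s: 10.75
eef_pos: [548.9, -171.2, 30.6]
tcp_rot: [0.105, 0.994, -0.0, 0.0]
wrist_force: [-0.2, -0.4, -1.1]
opening: 47.5
gripper_force: 61.9
```

```bash
python3 - <<'E'
from go import *
from m import *
s=ctrl.state();print(s["wrist_force"],s["wrist_torque"],s["eef_pos"])
f=ctrl.grab_frame("scene");im=f["color"][100:240,230:400]
cv2.imwrite("pics/s5.png",cv2.resize(im,None,fx=4,fy=4))
f=ctrl.grab_frame("wrist");bl,_=meas(f,(215,345,200,375))
c=max(cv2.findContours(bl,cv2.RETR_EXTERNAL,cv2.CHAIN_APPROX_NONE)[0],key=cv2.contourArea)[:,0]
top=c[c[:,1]<c[:,1].min()+4]; P=wplane(f,top,39).mean(0)
v=np.array([np.cos(np.radians(-12)),np.sin(np.radians(-12))]);print("front edge mid",P,"centre",P+50*v,"aim 584.4 -178.6")
E
```

```text
[-0.24806551 -0.42270302 -1.09531877] [5.45245497e-07 5.12088465e-02 4.50349403e-02] [ 548.89675812 -171.22252641   30.5528955 ]
front edge mid [ 536.32259713 -168.5201396 ] centre [ 585.22997717 -178.91572414] aim 584.4 -178.6
```

View pics/s5.png

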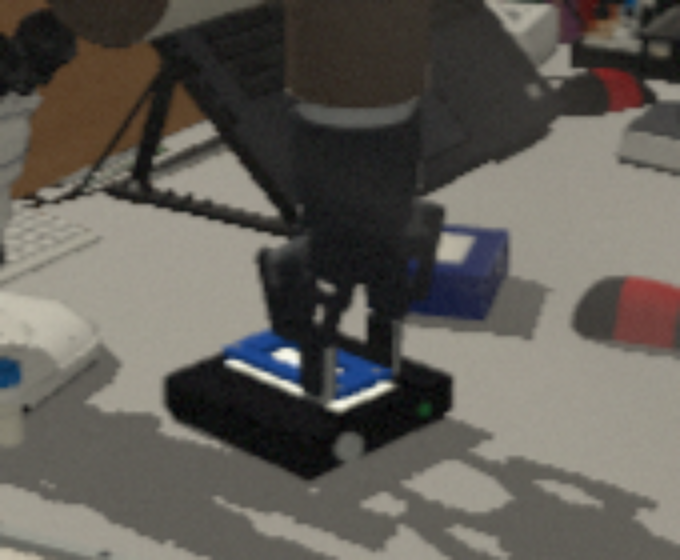

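It is centred within 1 mm and hovers a few mm up. I lower until there is light contact, then release.

Emit:
play_rows:
  moves:
    - [[0,0,0.1],0,40]
    - [[0,0,0.2],0,40]
    - [[0,0,0.2],0,40]

```text
time_s: 11.15
eef_pos: [548.4, -171.2, 28.0]
tcp_rot: [0.105, 0.994, 0.0, -0.0]
wrist_force: [-0.3, -0.3, -1.3]
opening: 47.6
gripper_force: 61.9
```

Emit:
play_rows:
  moves:
    - [[0,0,0.05],0,40]
    - [[0,0,0.1],0,40]
    - [[0,0,0.1],0,40]

```text
time_s: 11.45
eef_pos: [548.6, -171.2, 27.6]
tcp_rot: [0.105, 0.994, -0.0, 0.0]
wrist_force: [-1.9, 0.9, 3.8]
opening: 47.7
gripper_force: 64.5
```

Contact at about 5 N. Open, then rise.

Emit:
play_rows:
  moves:
    - [[0,0,0],0,62]
    - [[0,0,0],0,68]
    - [[0,0,0],0,75]
    - [[0,0,0],0,75]
    - [[0,0,-1],0,75]
    - [[0,0,-4],0,75]
    - [[0,0,-8],0,75]
    - [[0,0,-12],0,75]

```text
time_s: 12.25
eef_pos: [548.3, -171.2, 148.9]
tcp_rot: [0.105, 0.994, -0.0, -0.0]
wrist_force: [0.8, -0.1, -0.0]
opening: 64.2
gripper_force: 0.0
```

Emit:
play_rows:
  moves:
    - [[3,0,-4],0,75]
    - [[7,0,-6],0,75]
    - [[11,0,-6],0,75]
    - [[14,0,-6],0,75]
    - [[14,0,-6],0,75]
    - [[14,0,-6],0,75]

```text
time_s: 12.85
eef_pos: [411.8, -141.9, 208.4]
tcp_rot: [0.105, 0.994, 0.0, 0.001]
wrist_force: [0.7, -0.4, 0.1]
opening: 64.1
gripper_force: 0.0
```

```bash
python3 - <<'E'
from go import *
from m import *
f=ctrl.grab_frame("wrist");cv2.imwrite("pics/w6.png",f["color"]);bl,_=meas(f,(150,420,100,420));print(wquad(f,bl,36))
s=ctrl.state();print(s["eef_pos"],s["wrist_force"])
E
```

```text
[ 584.1 -178.6   99.3   50.1  -11.9]
[ 412.48249526 -142.00381381  208.03593169] [ 0.36084754 -0.65523523 -0.65100923]
```

View pics/w6.png

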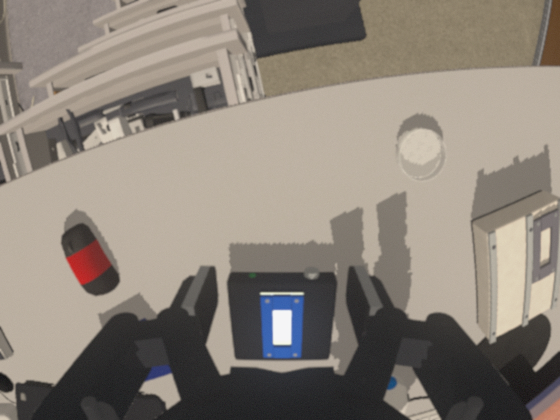

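The blue carrier lies flat over the rectangle at (283,325), measured at (584.1, -178.6) and -11.9°, within 1 mm of the aim. The gripper is clear and grey is still in its lane.

```bash
python3 -c "
from rig import ctrl
print(ctrl.sign_off())"
```

```text
the job is handed in; nothing more can be done
None
```

The blue carrier lies flat, released and centred within about 1 mm (0.1°) on the light base's glowing rectangle, grey was left in its lane, and the job was handed in at about 13 s; the sign-off gave no verdict.

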